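# Rock the angle gauge on the crowned stud to its set mark and hold

### The job

Pick up the pendulum angle gauge by its handle and stand its base across the top of the crowned stud block, the middle of the base on the middle of the hump's ridge. Rock it there, without pressing hard, until its free-hanging pointer comes to rest over the gap of the fork-shaped index below it, and finish while holding the gauge still in that position, so that the angle can be scribed; do not let go. Leave the other things on the bench alone.

Things in the scene. Friction and masses are not known exactly. Their poses are not given: they have to be found in the camera images.
- gauge: angle gauge, loose, about 0.5 kg, standing upright. Base bar 60 x 180 x 14 mm (x, y, z) with a flat underside; above it a white dial disc (radius 62 mm, centre 80 mm above the underside, face 11 mm behind the middle) facing its own +x, away from the robot within about 0.5 rad; on top a wooden handle block. Height 182 mm. Origin: middle of the underside; z up, y along the base
- gauge_handle (a point): centre of the gauge's wooden handle block, 30 x 30 x 42 mm with sides along the gauge's x and y, 161 mm straight above the gauge's origin (block from 140 to 182 mm; the dial's top edge is at 142 mm)
- pointer (a joint): angle of the dark pendulum pointer, 3 mm wide, on the dial's centre; it hangs 54 mm down and its tip is bent forward (+x) over the base, to be read from above. 0 = straight to the base, positive = tip towards the gauge's +y end. It stays plumb: turning the gauge about its own x by an angle makes it settle within 1 s at minus that angle (lowering the +y end makes it positive)
- pointer_tip (a point): forward end of the pointer's bent tip, 52 mm below the dial's centre at joint 0, 30 mm forward of the gauge's middle; its z axis is the pointer's line up to the pivot
- index (a joint): set angle of the index, axis and sign as pointer, -0.26 to 0.26 rad. The index is a small dark fork, 60 mm from the dial's centre, just below the pointer's tip: two prongs 4 mm wide, 8 mm apart, reaching forward over the base (6 mm less far than the pointer). It is clamped and does not move in the gauge. The pointer must hang over the gap: equal joint values are dead centre
- index_fork (a point): middle of the gap of the index fork, 60 mm from the dial's centre, 20 mm forward of the gauge's middle; its z axis points up to the pivot's line
- stud: crowned wooden stud block, fixed, 70 x 90 x 38 mm (x, y, z), with a rounded hump: a cylinder of radius 30 mm along its own x, axis 30 mm above the bench, so the ridge is 60 mm high and runs along x; a lower lump (46 mm high) on the -y side. Steel dogs 26 mm high at its x ends (to 58 mm). Origin: under its centre, on the bench. The gauge's long base goes along the block's y
- stud_ridge (a point): middle of the ridge line, top of the hump, 60 mm above the bench
- mallet: bystander: joiner's mallet lying on the bench: wooden head 120 x 65 x 65 mm (x, y, z) with a handle 26 mm thick reaching 200 mm from the centre along its own +y; origin under the head's centre
- offcut: bystander: joist offcut, plain wooden bar 200 x 70 x 45 mm (x, y, z), lying; origin under its centre
- tape: bystander: tape measure, black case 65 x 35 x 62 mm (x, y, z); origin under its centre
- square: bystander: try square lying flat: wooden stock 18 x 110 x 18 mm along its y, origin under the stock's centre; steel blade 3 mm thick, 40 mm wide, reaching 168 mm along its own +x
There are look-alikes about, which are no part of the job. What is meant by the gauge is not green or turquoise, and is the larger of those in its own colour.

How it is judged:
By the outcome, as a careful person would: the job done as asked, in the order asked, and still so for the second after the job is handed in, while the arm keeps its last pose, push and grip.
It also fails if it takes over 48 s, if anything falls off the work surface, if the arm or the gripper's body presses on something with over 40 N, if the wrist force passes 120 N, or if a joint passes its speed limit or range.

### The arm

A 6-joint arm with a two-finger parallel gripper is mounted at the origin on the work surface. World frame = base frame: x ahead of the robot, y to its left, z up, the work surface at z = 0. Lengths are in m, angles in rad, forces in N, time in s.
With the tool pointing down it reaches from about 0.35 to 0.875 m from the base axis. Payload 15.5 kg.
Tool frame: the origin (TCP) lies at the very end of the fingers, on their centre line; the grasp point (between the pads) lies 19 mm behind it; z points along the fingers, y is the line along which they close (so a half turn about z gives the same grasp; the last joint's range is limited). The gripper opens to 85 mm and grips with 20 to 120 N. Pads are 22 mm wide; open, the fingers measure 114 mm over their backs; the gripper's body (76 mm by 85 mm) begins 54 mm behind the grasp point. The pads swing forward as they close: fully open they stand 13 mm farther back than shut.
Start: joints at [1.232, 0.494, 1.345, -0, 1.302, -0.096], TCP at [0.15, 0.607, 0.231] pointing down, gripper open.
Joint ranges: [-2.91, 2.91], [-0.82, 2.16], [0.22, 2.67], [-1.22, 4.37], [0.12, 2.79], [-3.08, 3.08]. Speed limits (rad/s): [1.89, 1.89, 2.57, 3.01, 3.01, 3.01].

### API

Orientations are given as [roll, pitch, yaw] about the fixed x, y, z axes, in that order (R = Rz(yaw) Ry(pitch) Rx(roll)).
In Python, from workcell import get_obs, capture, camera_params, sign_off gives the robot as it stands.
- The arm moves only by the shell command python3 -m creep 'ROWS'. ROWS is JSON, a list of rows, each a list of 7 numbers: the finger opening in mm, from 0 to 85.4, then the shift along the tool's x, y, z in units of 25 mm (1.0 is 25 mm), then the turn, a rotation vector about the tool's x, y, z in rad. In form: [[hand, tx, ty, tz, ax, ay, az], ...]. A call has 1 to 10 rows; each row is the pose to reach, as a shift and turn from the pose commanded when the call began, along the tool's axes at that moment; what a row does not reach only later rows make up. A row lasts 1/12 s, in which the tool goes at most 41.7 mm and 7.16 degrees, less where a joint would pass 70% of its speed; a pose out of reach is approached as far as the arm can. A call with a gripper value outside its range is refused whole. The fingers move at their own pace and stop on an object; the grip force is fixed at half the most. Time passes only in rows, so rows that repeat a pose let the fingers close. It gives the time, the measured TCP pose, the force, the opening and the grip force at its end, in the units of the state.
- get_obs(): the state, without advancing time (a new reading comes with each control period).
- capture(name): name is "scene" or "top" or "wrist"; returns (picture, depth): 400x640x3 uint8, red, green, blue; 400x640 float32, m along the optical axis (not along the pixel's ray), 0 where there is no reading.
- camera_params(name): a dict with "mtx" (3x3 intrinsics, pixels), "R" (3x3) and "t" (3): a world point X has camera coordinates R X + t. Camera axes: x right, y down, z forward; pixel columns grow to the right and rows downward; lengths in m; the calibration is good to about 2 mm. The wrist camera is an equidistant fisheye: a pixel r from the principal point sees the ray r / f radians off the axis. A picture is of the moment at which its call begins: read the wrist's pose just before it. camera_params takes no time and is no camera call; for the wrist camera it gives the pose at the moment of the call.
- sign_off(): hands the job in; it is judged then, once.
The state is a dict: "time_s": time; "qpos": joint angles; "qd": joint speeds; "tau": joint torques, N m; "ee_pos": TCP position; "tcp_rot": TCP orientation; "force": force on the tool from outside, world axes, zero at the start; "ft_torque": the same for the moment, N m; "gripper_width": opening from 0.0 (shut) to 1.0 (fully open); "gripper_force": force on a finger pad.
Only numpy, scipy, OpenCV 4.12 (cv2) and the standard library are available. Lean on these libraries where they do the work, as an engineer would, in place of code of your own. Each camera call takes 0.05 s, during which the arm holds its last target. There are 200 camera calls.

## Working session

There is one attempt and no reset: what is moved stays moved. The work goes in short steps, Python scripts to look and compute and a shell command to move; the robot and the scene stay as the last step left them, time stands still between calls to the robot, and variables do not carry over. Pictures are saved under pics/ and viewed, at most 10 in all, crops included, and the job is handed in when it is done.

```bash
mkdir -p pics; ls; python3 - <<'E'
from workcell import *
import numpy as np,cv2
for n in("scene","top"):
    p,d=capture(n); np.savez("pics/"+n,p=p,d=d,**camera_params(n)); cv2.imwrite(f"pics/{n}.png",p[...,::-1])
    c=camera_params(n);print(n,-c["R"].T@c["t"],c["mtx"])
E
```

```text
pics
scene [1.43855239 0.0354604  1.0483719 ] [[418.69511929   0.         319.51722942]
 [  0.         418.69511929 200.06234467]
 [  0.           0.           1.        ]]
top [ 0.39227233 -0.01117516  1.46993329] [[438.89310989   0.         322.33759487]
 [  0.         438.89310989 194.63704373]
 [  0.           0.           1.        ]]
```

View pics/scene.png

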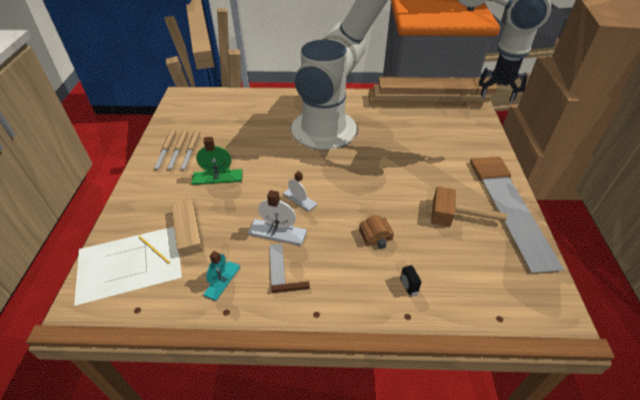

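View pics/top.png

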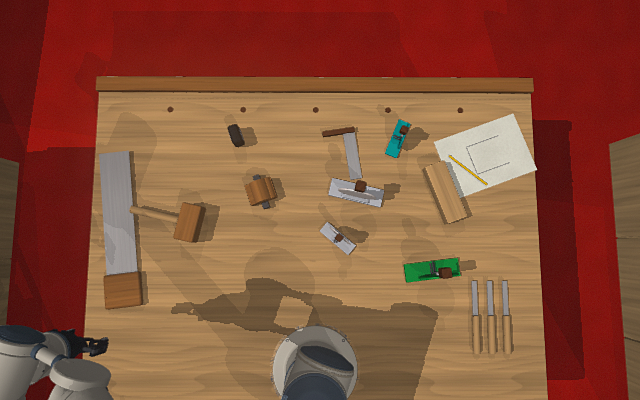

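The scene shows four gauges: large white (scene 277,218; top 357,192), small white (299,192; 338,237), green (215,165) and turquoise (222,275). The larger white one fits, since it is neither green nor turquoise and is the bigger of its colour. The stud is at top (261,191). Next I'll check this in an enlarged crop.

```bash
cat > h.py <<'E'
import numpy as np
def ray(c,u,v,z):
    m,R,t=c["mtx"],c["R"],c["t"]; o=-R.T@t
    d=R.T@np.linalg.inv(m)@np.array([u,v,1.]); return o+d*(z-o[2])/d[2]
def cloud(c):
    d=c["d"]; v,u=np.mgrid[:400,:640]; P=np.stack([u,v,np.ones_like(u)],-1)@np.linalg.inv(c["mtx"]).T*d[...,None]
    return (P-c["t"])@c["R"]
E
python3 - <<'E'
import numpy as np,cv2
from h import *
s=np.load("pics/scene.npz");t=np.load("pics/top.npz")
def crop(c,x,y,w,h,k): return cv2.resize(c["p"][y:y+h,x:x+w,::-1],None,fx=k,fy=k,interpolation=cv2.INTER_CUBIC)
a=np.hstack([crop(s,240,175,80,75,5),crop(t,320,165,80,75,5)])
b=np.hstack([crop(s,345,200,80,45,5),crop(t,225,168,80,45,5)])
cv2.imwrite("pics/c1.png",np.vstack([a,b]))
P=cloud(t)
W=P[165:215,315:395];print(W.shape)
# gauge handle top: z>0.165
m=(W[...,2]>.165)&(W[...,2]<.2);print("handle",m.sum(),W[m].mean(0))
col=t["p"][165:215,315:395].astype(int)
m=(W[...,2]>.008)&(W[...,2]<.022)&(col.min(-1)>120);q=W[m][:,:2].astype(np.float32);print("base",m.sum(),q.mean(0),cv2.minAreaRect(q))
S=P[165:215,235:285]
for lo,hi in((.054,.07),(.03,.07)):
    m=(S[...,2]>lo)&(S[...,2]<hi);q=S[m][:,:2].astype(np.float32);print("stud",lo,m.sum(),S[m].mean(0),cv2.minAreaRect(q))
E
```

```text
(50, 80, 3)
handle 106 [ 0.57004175 -0.13614242  0.18018356]
base 497 [ 0.5752852  -0.12508787] ((0.5996997356414795, -0.1432856023311615), (0.17842043936252594, 0.11952263861894608), 76.70293426513672)
stud 0.054 200 [0.57189352 0.17950485 0.05853566] ((0.5714554190635681, 0.17982259392738342), (0.07020767033100128, 0.04061725735664368), 17.880081176757812)
stud 0.03 607 [0.57113267 0.17845971 0.04848206] ((0.5742359757423401, 0.18050529062747955), (0.09394031018018723, 0.08963888883590698), 19.44624137878418)
```

View pics/c1.png

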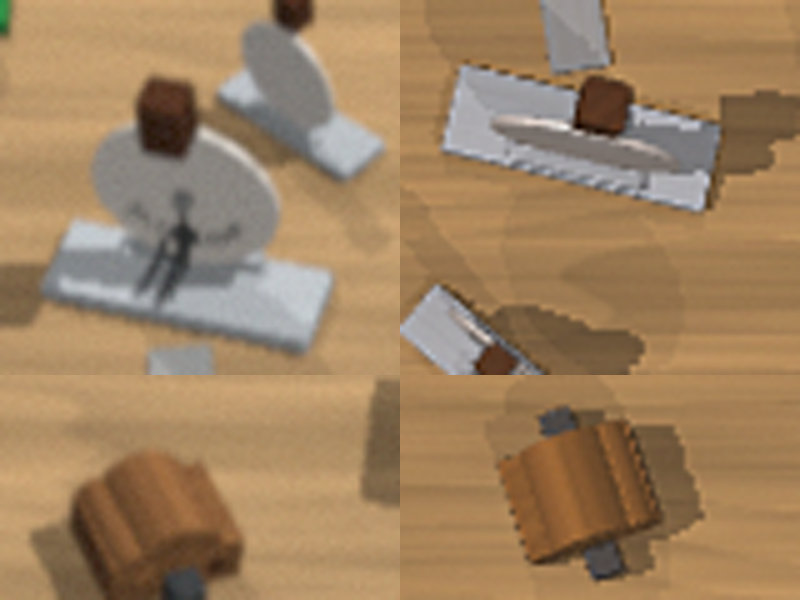

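The crop confirms the large white gauge: handle at top (360,186), base corners (332,178), (384,190), (381,207), (329,195), fork hanging toward the −y end. The stud's lump is on image right, which is −y.

```bash
cat >> h.py <<'E'
from scipy.spatial.transform import Rotation as Ro
from workcell import *
def gT(p,yaw,roll): return np.array(p,float),Ro.from_euler("xyz",[roll,0,yaw]) # gauge pose
def rows(pos,rot):
    """shift/turn from measured pose to target TCP pose, in creep units"""
    o=get_obs(); r0=Ro.from_euler("xyz",o["tcp_rot"])
    print("t",round(o["time_s"],2),"at",np.round(o["ee_pos"],4),np.round(o["tcp_rot"],3),"F",np.round(o["force"],1))
    print("row",np.round(r0.inv().apply(np.array(pos)-o["ee_pos"])/.025,3),np.round((r0.inv()*rot).as_rotvec(),3))
E
python3 - <<'E'
from h import *
t=np.load("pics/top.npz")
c=[ray(t,u,v,.014) for u,v in((332,178),(384,190),(380.6,207),(328.6,195.4))]
print(np.round(c,3),np.mean(c,0)); y=c[0]-c[1]+c[3]-c[2]; print("yaw",np.arctan2(-y[0],y[1]),np.linalg.norm(y)/2)
P=cloud(t)[165:215,235:285].reshape(-1,3); P=P[P[:,2]>.03]
a=.31; c0=np.array([.5715,.1795]); l=(P[:,:2]-c0)@np.array([[np.cos(a),-np.sin(a)],[np.sin(a),np.cos(a)]])
for b in np.arange(-.05,.06,.006):
    m=abs(l[:,1]-b)<.003; print(round(b,3),m.sum(),P[m,2].mean().round(4) if m.any() else 0, l[m,0].min().round(3) if m.any() else 0,l[m,0].max().round(3) if m.any() else 0)
for f in (Ro.from_euler("xyz",[np.pi,0,-.227]),Ro.from_euler("xyz",[np.pi,0,-.227+np.pi])): rows([.568,-.135,.27],f)
E
```

```text
[[ 0.618 -0.057  0.014]
 [ 0.577 -0.231  0.014]
 [ 0.52  -0.219  0.014]
 [ 0.559 -0.045  0.014]] [ 0.56843191 -0.13805664  0.014     ]
yaw -0.22287159235353693 0.1781108720047232
-0.05 0 0 0 0
-0.044 25 0.0377 -0.033 0.032
-0.038 40 0.042 -0.032 0.035
-0.032 42 0.0444 -0.034 0.036
-0.026 41 0.0461 -0.034 0.035
-0.02 43 0.0501 -0.034 0.036
-0.014 44 0.0551 -0.034 0.035
-0.008 46 0.0556 -0.042 0.035
-0.002 42 0.0586 -0.034 0.033
0.004 41 0.0574 -0.044 0.05
0.01 43 0.0561 -0.034 0.035
0.016 40 0.0542 -0.035 0.035
0.022 36 0.0493 -0.035 0.035
0.028 32 0.0402 -0.035 0.034
0.034 41 0.0374 -0.036 0.035
0.04 37 0.0374 -0.034 0.033
0.046 14 0.0383 -0.029 0.03
0.052 0 0 0 0
0.058 0 0 0 0
t 0.1 at [0.1502 0.6064 0.2308] [-3.141 -0.     2.899] F [ 0.4  0.  -0.4]
row [-23.353 -24.769  -1.546] [-0.000e+00  2.000e-03  3.126e+00]
t 0.1 at [0.1502 0.6064 0.2308] [-3.141 -0.     2.899] F [ 0.4  0.  -0.4]
row [-23.353 -24.769  -1.546] [-0.001 -0.    -0.016]
```

```bash
python3 -m creep '[[85,-12,-12.7,-2,0,0,0],[85,-12,-12.7,-2,0,0,0],[85,-12,-12.7,-2,0,0,0],[85,-12,-12.7,-2,0,0,0],[85,-12,-12.7,-2,0,0,0],[85,-23.35,-24.77,-1.55,0,0,-0.016],[85,-23.35,-24.77,-1.55,0,0,-0.016],[85,-23.35,-24.77,-1.55,0,0,-0.016],[85,-23.35,-24.77,-1.55,0,0,-0.016],[85,-23.35,-24.77,-1.55,0,0,-0.016]]' && python3 - <<'E'
from h import *
rows([.569,-.137,.27],Ro.from_euler("xyz",[np.pi,0,-.225+np.pi]))
E
```

```text
time_s: 0.93
ee_pos: [0.3546, 0.2431, 0.2599]
tcp_rot: [-3.142, -0.0, 2.915]
force: [1.6, 1.4, 0.9]
gripper_width: 0.994
gripper_force: 0.0
t 0.93 at [0.3546 0.2431 0.2599] [-3.142 -0.     2.915] F [1.6 1.4 0.9]
row [-11.773 -12.888  -0.405] [-0.    -0.    -0.002]
```

```bash
python3 -m creep '[[85,-11.77,-12.89,-0.4,0,0,0],[85,-11.77,-12.89,-0.4,0,0,0],[85,-11.77,-12.89,-0.4,0,0,0],[85,-11.77,-12.89,-0.4,0,0,0],[85,-11.77,-12.89,-0.4,0,0,0],[85,-11.77,-12.89,-0.4,0,0,0],[85,-11.77,-12.89,-0.4,0,0,0],[85,-11.77,-12.89,-0.4,0,0,0],[85,-11.77,-12.89,-0.4,0,0,0],[85,-11.77,-12.89,-0.4,0,0,0]]' && python3 -m creep '[[85,-0.5,-0.5,0,0,0,0],[85,-0.5,-0.5,0,0,0,0],[85,-0.5,-0.5,0,0,0,0],[85,-0.5,-0.5,0,0,0,0]]' >/dev/null; python3 - <<'E'
from h import *
import cv2
c=camera_params("wrist");print({k:np.round(v,3).tolist() for k,v in c.items()})
p,d=capture("wrist");np.savez("pics/w1",p=p,d=d,**c);cv2.imwrite("pics/w1.png",p[...,::-1])
rows([.569,-.137,.27],Ro.from_euler("xyz",[np.pi,0,-.225+np.pi]))
E
```

```text
time_s: 1.77
ee_pos: [0.5592, -0.12, 0.2692]
tcp_rot: [3.141, -0.0, 2.914]
force: [0.1, 0.7, 0.6]
gripper_width: 0.999
gripper_force: 0.0
{'mtx': [[309.707, 0.0, 319.333], [0.0, 309.707, 199.311], [0.0, 0.0, 1.0]], 'R': [[0.225, 0.974, 0.001], [0.933, -0.216, 0.287], [0.28, -0.064, -0.958]], 't': [0.0, -0.607, 0.248]}
t 2.15 at [ 0.5675 -0.132   0.2693] [ 3.141e+00 -1.000e-03  2.915e+00] F [-0.4 -0.7  0. ]
row [-0.101 -0.181 -0.029] [ 0.    -0.001 -0.001]
```

View pics/w1.png

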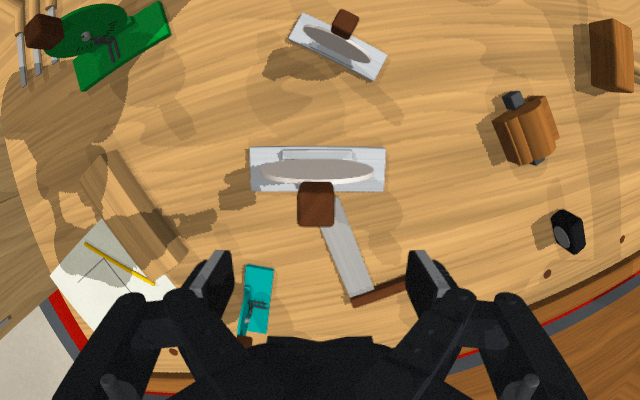

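```bash
python3 - <<'E'
from h import *
w=np.load("pics/w1.npz");u,v=np.meshgrid(np.arange(640),np.arange(400));m=w["mtx"]
x=(u-m[0,2])/m[0,0];y=(v-m[1,2])/m[0,0];r=np.hypot(x,y)+1e-9;s=np.tan(r)/r
P=(np.stack([x*s,y*s,np.ones_like(x)],-1)*w["d"][...,None]-w["t"])@w["R"]
Q=P[180:235,285:350].reshape(-1,3);Q=Q[(Q[:,2]>.172)&(Q[:,2]<.195)];print(len(Q),Q.mean(0),Q.min(0),Q.max(0))
import cv2;print(cv2.minAreaRect(Q[:,:2].astype(np.float32)))
c=[]
for uu,vv in((250,148),(385,148),(385,192),(250,192)): c.append(P[vv+(3 if vv<160 else -3),uu+(3 if uu<300 else -3)])
print(np.round(c,3),np.mean(c,0))
print(get_obs()["qpos"])
E
```

```text
1386 [ 0.57065065 -0.13587868  0.18180893] [ 0.55505736 -0.15311488  0.17205162] [ 0.58869715 -0.11968756  0.18498925]
((0.5725608468055725, -0.13643856346607208), (0.029073765501379967, 0.03112933598458767), 76.66515350341797)
[[ 0.529 -0.212  0.015]
 [ 0.567 -0.048  0.015]
 [ 0.618 -0.057  0.015]
 [ 0.579 -0.226  0.015]] [ 0.57350114 -0.13551868  0.01486524]
[-3.31097858e-01  3.99521477e-01  1.39954101e+00  1.40269019e-04
  1.34328887e+00 -1.67575843e+00]
```

```bash
R='[85,0,0,0,0,0,1.2]'; python3 -m creep '[[85,0,0,0,0,0,1.2],[85,0,0,0,0,0,1.2],[85,0,0,0,0,0,1.2],[85,0,0,0,0,0,1.2],[85,0,0,0,0,0,1.2],[85,0,0,0,0,0,1.2],[85,0,0,0,0,0,1.2],[85,0,0,0,0,0,1.2],[85,0,0,0,0,0,1.2],[85,0,0,0,0,0,1.2]]' >/dev/null; python3 -m creep '[[85,0,0,0,0,0,1.2],[85,0,0,0,0,0,1.2],[85,0,0,0,0,0,1.2],[85,0,0,0,0,0,1.2],[85,0,0,0,0,0,1.2],[85,0,0,0,0,0,1.2],[85,0,0,0,0,0,1.2],[85,0,0,0,0,0,1.2],[85,0,0,0,0,0,1.2],[85,0,0,0,0,0,1.2]]' >/dev/null; python3 -m creep '[[85,0,0,0,0,0,0.74],[85,0,0,0,0,0,0.74],[85,0,0,0,0,0,0.74],[85,0,0,0,0,0,0.74],[85,0,0,0,0,0,0.74],[85,0,0,0,0,0,0.74],[85,0,0,0,0,0,0.74],[85,0,0,0,0,0,0.74],[85,0,0,0,0,0,0.74]]'; python3 - <<'E'
from h import *
rows([.572,-.136,.200],Ro.from_euler("xyz",[np.pi,0,-.228]))
rows([.572,-.136,.146],Ro.from_euler("xyz",[np.pi,0,-.228]))
E
```

```text
time_s: 4.57
ee_pos: [0.5679, -0.1323, 0.2695]
tcp_rot: [3.142, 0.0, -0.22]
force: [0.5, 0.2, 0.1]
gripper_width: 0.994
gripper_force: 0.0
t 4.57 at [ 0.5679 -0.1323  0.2695] [ 3.142  0.    -0.22 ] F [0.5 0.2 0.1]
row [0.191 0.108 2.781] [0.    0.    0.008]
t 4.57 at [ 0.5679 -0.1323  0.2695] [ 3.142  0.    -0.22 ] F [0.5 0.2 0.1]
row [0.191 0.108 4.941] [0.    0.    0.008]
```

```bash
python3 -m creep '[[85,0.19,0.11,2.8,0,0,0.008],[85,0.19,0.11,2.8,0,0,0.008],[85,0.19,0.11,4,0,0,0.008],[85,0.19,0.11,5,0,0,0.008],[85,0.19,0.11,5,0,0,0.008],[85,0.19,0.11,5,0,0,0.008],[20,0.19,0.11,5,0,0,0.008],[20,0.19,0.11,5,0,0,0.008],[20,0.19,0.11,5,0,0,0.008],[20,0.19,0.11,5,0,0,0.008]]'; python3 -m creep '[[20,0,0,0,0,0,0],[20,0,0,0,0,0,0],[20,0,0,0,0,0,0],[20,0,0,0,0,0,0],[20,0,0,0,0,0,0],[20,0,0,0,0,0,0],[20,0,0,0,0,0,0],[20,0,0,0,0,0,0]]'
```

```text
time_s: 5.4
ee_pos: [0.5727, -0.1369, 0.1456]
tcp_rot: [3.141, -0.002, -0.233]
force: [0.4, -0.2, 0.1]
gripper_width: 0.448
gripper_force: 0.0
time_s: 6.07
ee_pos: [0.5726, -0.1367, 0.1454]
tcp_rot: [3.142, -0.002, -0.233]
force: [-1.8, 1.8, 8.9]
gripper_width: 0.345
gripper_force: 60.0
```

```bash
python3 -m creep '[[20,0,0,-0.5,0,0,0],[20,0,0,-2,0,0,0],[20,0,0,-4,0,0,0],[20,0,0,-4,0,0,0],[20,0,0,-4,0,0,0],[20,0,0,-4,0,0,0],[20,0,0,-4,0,0,0]]'; python3 - <<'E'
from h import *
rows([.5718,.1798,.2454],Ro.from_euler("xyz",[np.pi,0,.31]))
import cv2
c=camera_params("wrist");p,d=capture("wrist");np.savez("pics/w2",p=p,d=d,**c);cv2.imwrite("pics/w2.png",p[...,::-1])
E
```

```text
time_s: 6.65
ee_pos: [0.5711, -0.1363, 0.2424]
tcp_rot: [-3.141, 0.003, -0.233]
force: [-0.0, -0.2, -6.1]
gripper_width: 0.344
gripper_force: 61.3
t 6.65 at [ 0.5711 -0.1363  0.2424] [-3.141e+00  3.000e-03 -2.330e-01] F [-0.  -0.2 -6.1]
row [ -2.893 -12.308  -0.106] [-0.001  0.003 -0.543]
```

View pics/w2.png

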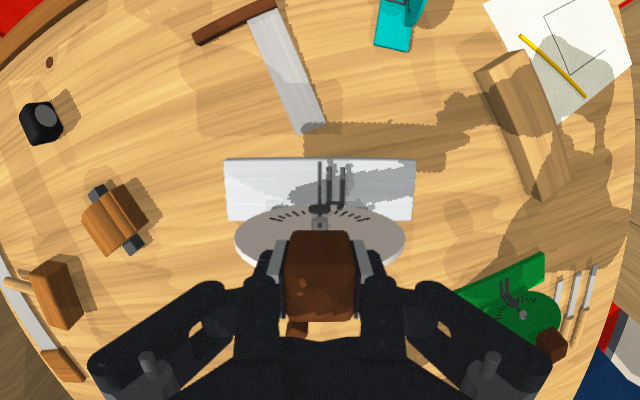

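The picture shows the gauge held straight in the pads. The pointer is at (320,165–205), the fork prongs at about (331,185) and (342,185), on the −y side, and the stud at (115,220). Next: carry it over the stud.

```bash
python3 -m creep '[[20,-0.7,-3,-0.1,0,0,-0.14],[20,-1.4,-6,-0.1,0,0,-0.27],[20,-2.2,-9,-0.1,0,0,-0.4],[20,-2.7,-11.5,-0.1,0,0,-0.5],[20,-2.89,-12.3,-0.1,0,0,-0.543],[20,-2.89,-12.3,-0.1,0,0,-0.543],[20,-2.89,-12.3,-0.1,0,0,-0.543],[20,-2.89,-12.3,-0.1,0,0,-0.543],[20,-2.89,-12.3,-0.1,0,0,-0.543],[20,-2.89,-12.3,-0.1,0,0,-0.543]]';python3 -m creep '[[20,0,0,0,0,0,0],[20,0,0,0,0,0,0],[20,0,0,0,0,0,0],[20,0,0,0,0,0,0],[20,0,0,0,0,0,0],[20,0,0,0,0,0,0]]'; python3 - <<'E'
from h import *
import cv2
rows([.5718,.1798,.2154],Ro.from_euler("xyz",[np.pi,0,.31]))
c=camera_params("wrist");p,d=capture("wrist");np.savez("pics/w3",p=p,d=d,**c)
a=cv2.resize(p[100:270,170:470,::-1],None,fx=2.66,fy=2.66,interpolation=cv2.INTER_CUBIC);cv2.imwrite("pics/w3.png",a)
E
```

```text
time_s: 7.53
ee_pos: [0.572, 0.1806, 0.245]
tcp_rot: [-3.141, 0.003, 0.312]
force: [0.7, -1.6, -5.0]
gripper_width: 0.347
gripper_force: 62.6
time_s: 8.03
ee_pos: [0.573, 0.1788, 0.2469]
tcp_rot: [3.142, -0.0, 0.309]
force: [0.7, -0.9, -6.0]
gripper_width: 0.345
gripper_force: 62.6
t 8.03 at [0.573  0.1788 0.2469] [ 3.142 -0.     0.309] F [ 0.7 -0.9 -6. ]
row [-0.033 -0.054  1.262] [ 0.    -0.    -0.001]
```

View pics/w3.png

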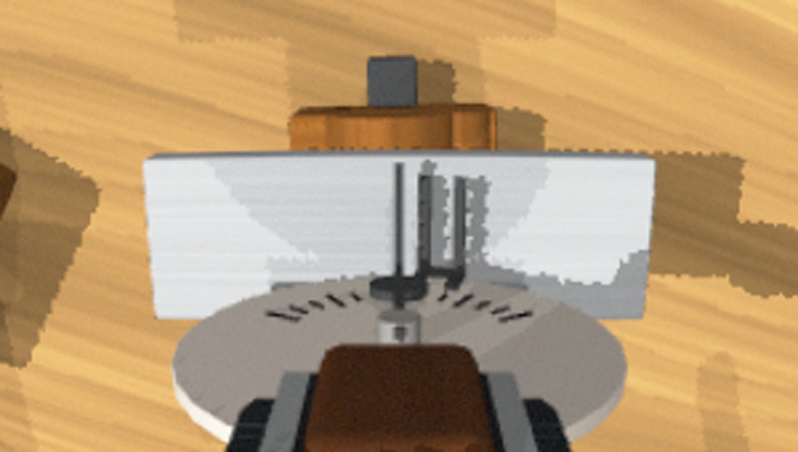

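The fork gap centre is at crop x≈442 and the pointer at 399, about 14.5 mm over 60 mm, so the index is about −0.243. The stud's centre is about 3 mm towards +y of the gauge's middle. Next: shift and lower.

```bash
python3 -m creep '[[20,-0.03,-0.12,0.5,0,0,0],[20,-0.03,-0.12,1,0,0,0],[20,-0.03,-0.12,1.3,0,0,0],[20,-0.03,-0.12,1.5,0,0,0],[20,-0.03,-0.12,1.5,0,0,0],[20,-0.03,-0.12,1.5,0,0,0],[20,-0.03,-0.12,1.5,0,0,0],[20,-0.03,-0.12,1.5,0,0,0]]'; python3 -m creep '[[20,0,0,0.06,0,0,0],[20,0,0,0.06,0,0,0],[20,0,0,0.06,0,0,0],[20,0,0,0.06,0,0,0]]'; python3 -m creep '[[20,0,0,0.06,0,0,0],[20,0,0,0.06,0,0,0],[20,0,0,0.06,0,0,0],[20,0,0,0.06,0,0,0]]'
```

```text
time_s: 8.75
ee_pos: [0.5717, 0.1819, 0.21]
tcp_rot: [3.142, -0.001, 0.31]
force: [0.5, 0.2, -5.9]
gripper_width: 0.34
gripper_force: 62.5
time_s: 9.08
ee_pos: [0.5713, 0.1818, 0.2079]
tcp_rot: [-3.142, -0.0, 0.31]
force: [-0.1, 1.0, -6.2]
gripper_width: 0.344
gripper_force: 62.5
time_s: 9.42
ee_pos: [0.5713, 0.1818, 0.2064]
tcp_rot: [3.142, 0.0, 0.31]
force: [-0.9, 0.1, -5.0]
gripper_width: 0.348
gripper_force: 62.5
```

```bash
python3 -m creep '[[20,0,0,0.04,0,0,0],[20,0,0,0.04,0,0,0],[20,0,0,0.04,0,0,0],[20,0,0,0.04,0,0,0]]' | grep -E "pos|^force"; python3 -m creep '[[20,0,0,0.03,0,0,0],[20,0,0,0.03,0,0,0],[20,0,0,0.03,0,0,0],[20,0,0,0.03,0,0,0]]'| grep -E "pos|^force"
```

```text
ee_pos: [0.5716, 0.1819, 0.2057]
force: [-0.6, 0.2, 2.5]
ee_pos: [0.5718, 0.182, 0.2057]
force: [-1.7, -0.0, 11.8]
```

```bash
python3 -m creep '[[20,0,0.174,-0.03,0.03,0,0],[20,0,0.349,-0.02,0.06,0,0],[20,0,0.523,-0.01,0.09,0,0],[20,0,0.696,0.003,0.12,0,0],[20,0,0.869,0.02,0.15,0,0],[20,0,1.041,0.045,0.18,0,0],[20,0,1.213,0.07,0.21,0,0],[20,0,1.399,0.1,0.243,0,0],[20,0,1.399,0.1,0.243,0,0],[20,0,1.399,0.1,0.243,0,0]]'; python3 -m creep '[[20,0,0,0,0,0,0],[20,0,0,0,0,0,0],[20,0,0,0,0,0,0],[20,0,0,0,0,0,0],[20,0,0,0,0,0,0],[20,0,0,0,0,0,0],[20,0,0,0,0,0,0],[20,0,0,0,0,0,0],[20,0,0,0,0,0,0],[20,0,0,0,0,0,0]]'; python3 - <<'E'
from h import *
import cv2
c=camera_params("wrist");p,d=capture("wrist");np.savez("pics/w4",p=p,d=d,**c)
a=cv2.resize(p[110:270,200:450,::-1],None,fx=3.2,fy=3.2,interpolation=cv2.INTER_CUBIC)
q,_=capture("scene");b=cv2.resize(q[165:265,305:445,::-1],None,fx=0.8*2,fy=0.8*2,interpolation=cv2.INTER_CUBIC)
cv2.imwrite("pics/w4.png",a);cv2.imwrite("pics/s4.png",cv2.resize(q[150:270,290:450,::-1],None,fx=5,fy=5,interpolation=cv2.INTER_CUBIC))
E
```

```text
time_s: 10.92
ee_pos: [0.5827, 0.1481, 0.2028]
tcp_rot: [-2.898, -0.001, 0.308]
force: [-0.1, -1.1, 7.7]
gripper_width: 0.344
gripper_force: 64.3
time_s: 11.75
ee_pos: [0.5826, 0.1484, 0.2028]
tcp_rot: [-2.899, -0.002, 0.31]
force: [0.1, -2.6, 7.7]
gripper_width: 0.34
gripper_force: 64.2
```

View pics/w4.png

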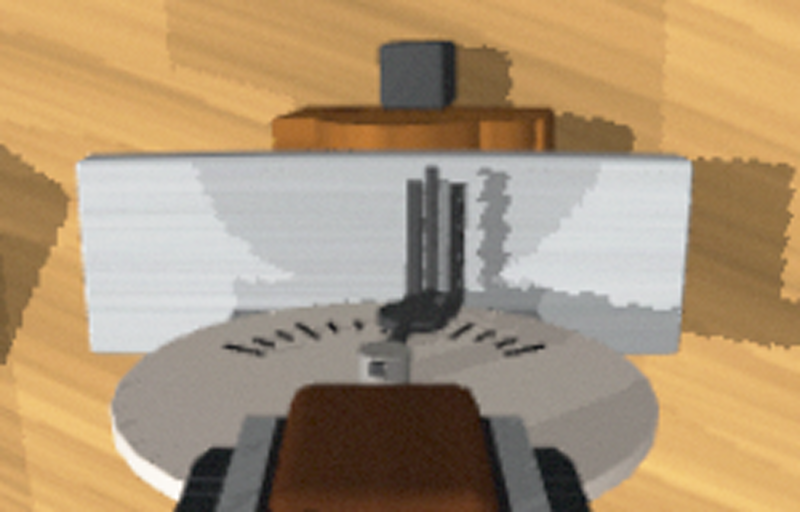

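View pics/s4.png

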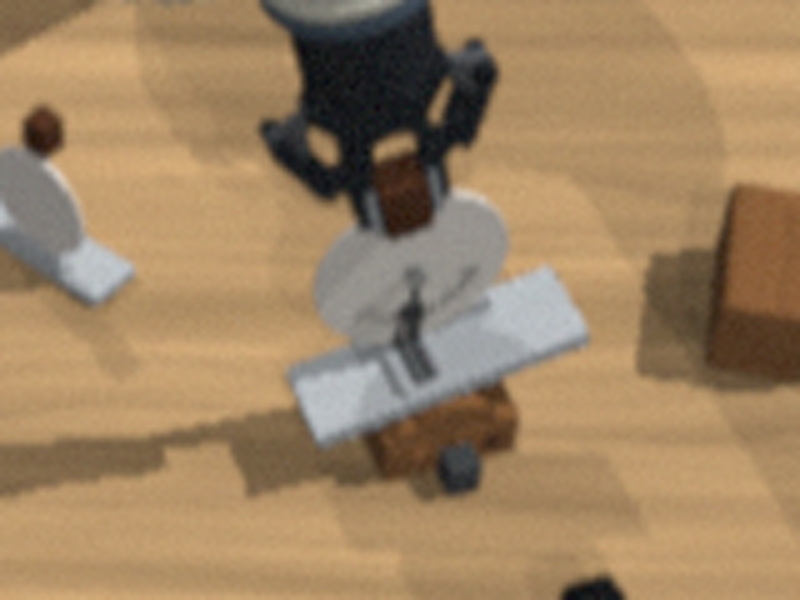

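In the wrist crop the prongs are at x≈414 and 458 and the pointer lies between them at 432. The scene crop shows the base tilted on the hump, corners (290,372), (550,268), (588,335), (320,438). Next I'll check the seat numerically and see that the pointer is at rest.

```bash
python3 - <<'E'
from h import *
from scipy.optimize import least_squares
import cv2
s=np.load("pics/scene.npz")
uv=np.array([(348,224.4),(400,203.6),(407.6,217),(354,237.6)])
L=np.array([(-.03,-.09,.014),(-.03,.09,.014),(.03,.09,.014),(.03,-.09,.014)])
def proj(X): 
    q=(X@s["R"].T+s["t"])@s["mtx"].T; return q[:,:2]/q[:,2:]
f=lambda p:(proj(Ro.from_euler("xyz",[p[3],0,p[2]]).apply(L)+[p[0],p[1],.061])-uv).ravel()
r=least_squares(f,[.57,.18,.31,.243]);print("gauge origin x,y,yaw,roll",r.x,"rms px",np.sqrt(np.mean(r.fun**2)))
o=get_obs();R=Ro.from_euler("xyz",o["tcp_rot"]);print("from TCP",np.array(o["ee_pos"])+R.apply([0,0.0013,.1454]))
a=.31;n=np.array([-np.sin(a),np.cos(a)]);print("ridge",np.array([.5715,.1795])+.001*n)
# stud hump in scene/top data: centre of block
P=cloud(s)[195:260,345:410].reshape(-1,3);P=P[(P[:,2]>.03)&(P[:,2]<.063)&(abs(P[:,0]-.57)<.08)&(abs(P[:,1]-.18)<.08)]
d=P[:,:2]-[.5715,.1795];ly=d@n;lx=d@[n[1],-n[0]];h=P[:,2]>.052;print("scene hump y",ly[h].mean(),np.ptp(ly[h]),"x",lx[h].min(),lx[h].max(),"block y",np.percentile(ly,[1,99]))
p,_=capture("wrist");w=np.load("pics/w4.npz")["p"];print("diff",np.abs(p.astype(int)-w)[155:215,315:355].mean(),o["force"])
col=p[170:190,320:350].astype(int).sum(-1).mean(0);print(np.round(col/3).astype(int))
E
```

```text
gauge origin x,y,yaw,roll [0.57519057 0.18513165 0.34426769 0.19186895] rms px 0.5370330390647248
from TCP [0.57247063 0.18051235 0.06133996]
ridge [0.57119494 0.18045233]
scene hump y -0.000857991189364615 0.04321627189112978 x -0.03169495653457469 0.04155875071939017 block y [-0.04352446  0.04497526]
diff 1.9054166666666668 [ 1.26399567 -1.92992158  6.73898838]
[191 192 192 191 192 191 191 112  82  81  76  71 112  90  80  73  84 132
 133 131  97  53  53  57  62 145 181 192 191 179]
```

```bash
python3 -c "
from workcell import *
print(sign_off())"
```

```text
the job is handed in; nothing more can be done
None
```

The job is handed in: the arm is still holding the larger white gauge on the stud's ridge, tilted about 0.243 rad, with its pointer at rest over the fork's gap. The pointer is centred to about 0.01 rad by the wrist camera. The arm's pose puts the base's middle within about 1.5 mm of the ridge's middle, though a rougher scene-camera fit put it about 6 mm off.

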